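Open the spice mill whose thread hand nobody remembers

ROBOT

A 7-joint arm with a two-finger parallel gripper is mounted at the origin on the work surface. World frame = base frame: x ahead of the robot, y to its left, z up, the work surface at z = 0. Lengths are in m, angles in rad, forces in N, time in s.
With the tool pointing down it reaches from about 0.425 to 0.925 m from the base axis. Payload 6.8 kg.
Tool frame: the origin (TCP) lies at the very end of the fingers, on their centre line; the grasp point (between the pads) lies 19 mm behind it; y points along the fingers, x is the direction in which the jaws open and shut, and the axes are right-handed (so a half turn about y gives the same grasp; the last joint's range is limited). The gripper opens to 85 mm and grips with 20 to 120 N. Pads are 22 mm wide; open, the fingers measure 114 mm over their backs; the gripper's body (76 mm by 85 mm) begins 54 mm behind the grasp point. The pads swing forward as they close: fully open they stand 13 mm farther back than shut.
Start: joints at [-1.276, 0.477, 0.022, 1.555, -0.011, 1.109, -0.083], TCP at [0.265, 0.621, 0.231] pointing down, gripper open.
Joint ranges: [-2.96, 2.96], [-0.34, 2.1], [-1.41, 1.46], [0.24, 2.44], [-1.37, 4.51], [0.17, 1.92], [-2.96, 2.96]. Speed limits (rad/s): [2.39, 2.39, 3.14, 3.14, 3.14, 3.14, 3.14].

INTERFACE

Orientations are given as a rotation vector (axis times angle).
In Python, from bench import r, imaging gives the robot as it stands.
- The arm moves only by the shell command python3 -m jog 'ROWS' [FORCE]. ROWS is text: rows parted by semicolons, each of 7 numbers parted by spaces: the turn, a rotation vector about the tool's x, y, z in degrees, then the shift along the tool's x, y, z in mm, then the opening, from 0 (shut) to 1 (fully open). A call has exactly 5 rows; each row shifts and turns the commanded pose from where the row before left it, along the tool's axes as they then stand; what a row does not reach is not made up. A row lasts 1/12 s, in which the tool goes at most 41.7 mm and 7.16 degrees, less where a joint would pass 70% of its speed; a pose out of reach is approached as far as the arm can. A call with a gripper value outside its range is refused whole. The fingers move at their own pace and stop on an object; FORCE is the grip in N (left out, the last holds). Time passes only in rows, so rows that do not move let the fingers close, or fill a call up. It gives the time, the measured TCP pose, the force and the opening at its end, in the units of the state.
- r.get_obs(): the state, without advancing time (a new reading comes with each control period).
- imaging.grab_frame(name): name is "scene" or "top" or "wrist"; returns a dict with "color" (384x512x3 uint8, red, green, blue), "z_map" (384x512 float32, m along the optical axis (not along the pixel's ray), 0 where there is no reading), "fx", "fy", "cx", "cy" (pixels), "world_to_cam" (4x4, takes a point from world to camera coordinates); the wrist camera has in their place "hand_eye" (4x4, takes a point from camera to tool coordinates, whose origin is the TCP and whose axes are the tool frame's). Camera axes: x right, y up, looking along -z (the intrinsics and any distortion apply to the point x, -y, -z); pixel columns grow to the right and rows downward; lengths in m; the calibration is good to about 2 mm. A picture is of the moment at which its call begins: read the wrist's pose just before it.
- r.hand_in(): hands the job in, once; it reports no verdict.
The state is a dict: "clock": time; "joints": joint angles; "qvel": joint speeds; "tau": joint torques, N m; "tcp_pos": TCP position; "orientation": TCP orientation; "contact_force": force on the tool from outside, world axes, zero at the start; "moment": the same for the moment, N m; "grip_width": finger opening in m.
Only numpy, scipy, OpenCV 4.12 (cv2) and the standard library are available. Lean on these libraries where they do the work, as an engineer would, in place of code of your own. Each camera call takes 0.05 s, during which the arm holds its last target.

TASK

Take the red screw cap off the spice mill so it can be filled: nobody remembers whether it has a normal or a reverse thread, so try loosening it both ways until it comes free. Lift it off and finish while still holding it in the gripper, level and still, straight above the mill with about 10 cm of lift; do not put it down or let go. Leave the blue-capped twin mill alone and everything else standing where it is.

Things in the scene. Friction and masses are not known exactly. Their poses are not given: they have to be found in the camera images.
- mill: spice mill bolted to the ledge (it cannot move): white ceramic body with red bands and coloured dots, 100 mm across, 80 mm high, narrowing to a steel neck 48 mm across that rises from 96 mm to its rim at 130 mm. Origin: centre of its underside, z up. The yaw of the body says nothing about the thread.
- cap: red ribbed round screw cap, 49 mm across (51 over its ribs), 34 mm high, about 90 g, white spot on top; origin at the centre of its flat underside, z up. Seated, it spans heights 130 to 164 mm. A stem with a cross-bar reaches 18 mm below the underside into the neck, so it must rise 20 mm to leave it. Locked, it has 3 mm of play up and down and then resists pulling; it does not rise while turning.
- rim (a point): centre of the mill's rim, 130 mm above the ledge, z up, where the cap sits. Hidden quick thread: turned the right way (clockwise or counterclockwise, it differs each time and cannot be seen) the cap goes easily about 60 degrees to a stop; there, or up to 8 degrees before, it lifts straight off if the turning force is eased (pressed on the stop it jams). The wrong way a hard stop comes after 5 to 12 degrees.
- twin: identical mill with blue bands and a blue cap, not to be touched; it cannot move. Origin: centre of its underside; 164 mm high, 100 mm across.
- molcajete: dark basalt mortar bowl on three feet, 180 mm across, 100 mm high, 3.2 kg; origin at the centre of its underside. Bystander.
- tejolote: dark basalt pestle standing on its broad end, 62 mm across, 96 mm high; origin at the centre of its underside. Bystander.
- pitcher: empty painted white ceramic pitcher with a blue handle towards its +y, 124 mm across, 185 mm high; origin at the centre of its underside. Bystander.
- lid: round glass pot lid with steel rim and black knob, lying flat, 170 mm across, 38 mm high; origin at the centre of its underside. Bystander.
- cup: terracotta mug, 76 mm across, 70 mm high, handle towards its +y; origin at the centre of its underside. Bystander.
Things that resemble listed ones, but are neither listed nor needed, are in the scene too. What is shaped like the mill but green is not meant.

How it is judged:
By the outcome, as a careful person would: the job done as asked, in the order asked, and still so for the second after the job is handed in, while the arm keeps its last pose, push and grip.
It also fails if it takes over 51 s, if anything falls off the work surface, if the arm or the gripper's body presses on something with over 40 N, if the wrist force passes 120 N, or if a joint passes its speed limit or range.

## Working session

There is one attempt and no reset: what is moved stays moved. The work goes in short steps, Python scripts to look and compute and a shell command to move; the robot and the scene stay as the last step left them, time stands still between calls to the robot, and variables do not carry over. Pictures are saved under pics/ and viewed, and the job is handed in when it is done.

```bash
mkdir -p pics; ls; python3 - <<'E'
from bench import r, imaging
import cv2, numpy as np
o=r.get_obs()
for k,v in o.items(): print(k,np.round(v,4))
for n in ["scene","top"]:
    f=imaging.grab_frame(n)
    cv2.imwrite(f"pics/{n}0.png",cv2.cvtColor(f["color"],cv2.COLOR_RGB2BGR))
    np.savez(f"/tmp/{n}0.npz",**f)
    print(n,[ (k,np.round(f[k],3).tolist()) for k in f if k not in("color","z_map")])
E
```

```text
pics
clock 0.0
joints [-1.2761  0.4778  0.0223  1.5564 -0.0115  1.1093 -0.0831]
qvel [ 0.0012 -0.0016 -0.     -0.0006  0.0006  0.0004  0.0014]
tau [ 1.60000e-03 -5.96453e+01  1.60870e+00 -2.81178e+01  1.25000e-02
  9.40000e-03 -0.00000e+00]
tcp_pos [0.2644 0.6204 0.2303]
orientation [-1.3744 -0.9066  0.909 ]
contact_force [-0.0441  0.0263 -0.3903]
moment [-0.0295 -0.0459 -0.0147]
grip_width 0.0855
scene [('fx', 428.206), ('fy', 428.206), ('cx', 252.167), ('cy', 193.526), ('world_to_cam', [[-0.511, 0.86, -0.002, 0.307], [-0.717, -0.424, 0.553, 0.336], [0.475, 0.284, 0.833, -1.661], [0.0, 0.0, 0.0, 1.0]])]
top [('fx', 348.346), ('fy', 348.346), ('cx', 252.299), ('cy', 189.481), ('world_to_cam', [[0.051, -0.999, 0.003, -0.044], [0.977, 0.051, 0.209, -0.58], [-0.209, -0.008, 0.978, -0.973], [0.0, 0.0, 0.0, 1.0]])]
```

View pics/scene0.png

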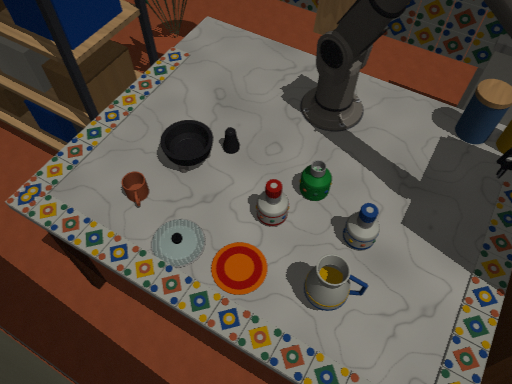

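View pics/top0.png

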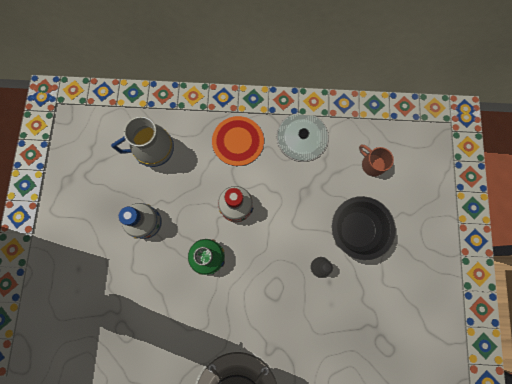

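Candidates for the red cap, by pixel in the top view (scene view in brackets):
- red cap on the white mill with red bands: (234,197) [(273,187)]
- blue-capped twin: (130,216) [(369,212)]
- green lookalike: (206,256) [(316,180)]
- red/orange plate: (238,140)
- terracotta mug: (378,160)

The description fits the first one. I'll crop it and measure.

```bash
cat > h.py <<'E'
import numpy as np, cv2
from scipy.spatial.transform import Rotation as R
def ray(f,u,v):
    W=f["world_to_cam"]; Rm=W[:3,:3]; t=W[:3,3]
    d=np.array([(u-f["cx"])/f["fx"],-(v-f["cy"])/f["fy"],-1.])
    return -Rm.T@t, Rm.T@d
def plane(f,u,v,z):
    c,d=ray(f,u,v); return c+d*(z-c[2])/d[2]
def cloud(f):
    z=f["z_map"]; v,u=np.mgrid[:z.shape[0],:z.shape[1]]
    p=np.stack([(u-f["cx"])/f["fx"]*z,-(v-f["cy"])/f["fy"]*z,-z],-1)
    W=f["world_to_cam"]; return (p-W[:3,3])@W[:3,:3]
E
python3 - <<'E'
from h import *
for n,box in [("scene",(255,170,295,235)),("top",(210,180,260,225))]:
    f=dict(np.load(f"/tmp/{n}0.npz")); c=f["color"]; u0,v0,u1,v1=box
    cv2.imwrite(f"pics/crop_{n}.png",cv2.cvtColor(cv2.resize(c[v0:v1,u0:u1],None,fx=9,fy=9,interpolation=cv2.INTER_CUBIC),cv2.COLOR_RGB2BGR))
    P=cloud(f); hsv=cv2.cvtColor(c,cv2.COLOR_RGB2HSV)
    m=((hsv[...,0]<8)|(hsv[...,0]>172))&(hsv[...,1]>150)&(hsv[...,2]>60)
    mm=np.zeros_like(m); mm[v0:v1,u0:u1]=m[v0:v1,u0:u1]
    # cap pixels, height filter
    q=P[mm&(P[...,2]>.12)&(f["z_map"]>0)]; print(n,len(q),q.min(0),q.max(0),np.median(q,0))
    top=(P[...,2]>.155)&(P[...,2]<.175); t2=np.zeros_like(top); t2[v0:v1,u0:u1]=top[v0:v1,u0:u1]
    tp=P[t2]; (cx,cy),rad=cv2.minEnclosingCircle(tp[:,:2].astype(np.float32)); print("top face z",np.median(tp[:,2]),"centre",tp.mean(0),cx,cy,rad)
    # spot: low-sat pixels inside top face
    s=t2&(hsv[...,1]<110)
    v,u=np.where(s); 
    if len(u): print("spot",u.mean(),v.mean(),len(u),plane(f,u.mean(),v.mean(),.164))
# others
f=dict(np.load("/tmp/top0.npz")); P=cloud(f)
for nm,(u,v) in dict(pitcher=(145,130),twin=(130,216),green=(206,256)).items(): print(nm,P[v,u])
o=R.from_rotvec([-1.3744,-0.9066,0.909]).as_matrix(); print(np.round(o,3))
E
```

```text
scene 189 [0.51500984 0.01384225 0.13191865] [0.56323376 0.06089966 0.16777571] [0.54811301 0.04384772 0.16201333]
top face z 0.16267270029567563 centre [0.54044229 0.03824396 0.16226103] 0.5389008522033691 0.03635380044579506 0.026297662407159805
spot 274.6470588235294 185.02941176470588 34 [0.53692092 0.03881269 0.164     ]
top 190 [0.51523497 0.01119011 0.15551628] [0.56178667 0.05721387 0.16741981] [0.53493471 0.03412049 0.16369576]
top face z 0.16384859197561297 centre [0.53763374 0.03431705 0.1636823 ] 0.5378662347793579 0.03497906029224396 0.0248213242739439
spot 233.16666666666666 196.05555555555554 54 [0.53930428 0.03500422 0.164     ]
pitcher [0.74326484 0.31809431 0.08307168]
twin [0.47224535 0.30250598 0.16227287]
green [0.38040799 0.10254622 0.10285601]
[[ 0.392 -0.001 -0.92 ]
 [ 0.92  -0.002  0.392]
 [-0.002 -1.    -0.   ]]
```

View pics/crop_scene.png

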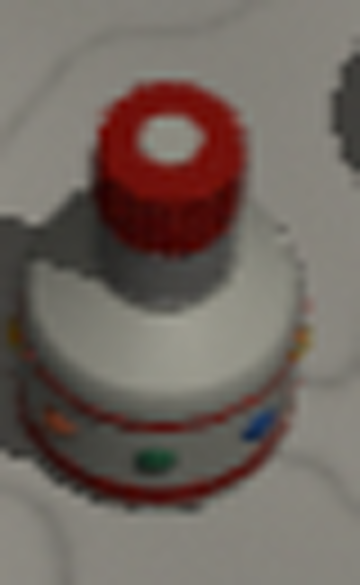

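View pics/crop_top.png

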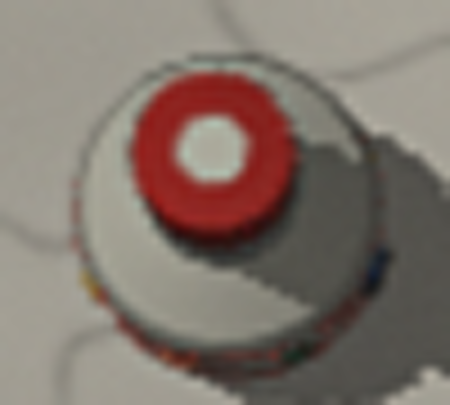

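Both views agree. The cap centre is at about (0.5385, 0.036), its top at 0.164 as specified, and its radius about 25 mm. The crops show a red cap with a white spot on a white body with red bands. The tool's +y axis points down. I'll move over it at a raised height.

```bash
python3 -m jog '0 0 0 -20 -10 -22 1; 0 0 0 -27 -10 -30 1; 0 0 0 -27 -10 -30 1; 0 0 0 -27 -10 -30 1; 0 0 0 -27 -10 -30 1' 40; python3 -m jog '0 0 0 -27 0 -30 1; 0 0 0 -27 0 -30 1; 0 0 0 -27 0 -30 1; 0 0 0 -27 0 -30 1; 0 0 0 -27 0 -30 1'; python3 -c "
from bench import r
print(r.get_obs()['joints'])"
```

```text
clock: 0.52
tcp_pos: [0.3454, 0.4455, 0.2813]
orientation: [-1.374, -0.907, 0.908]
contact_force: [-0.2, 0.3, 0.6]
grip_width: 0.0853
clock: 0.93
tcp_pos: [0.4303, 0.2625, 0.2812]
orientation: [-1.373, -0.907, 0.908]
contact_force: [0.6, 0.8, -0.8]
grip_width: 0.0857
[-0.83722562  0.1423077   0.18540395  1.90591585 -0.02959912  1.09619036
  0.52799001]
```

```bash
python3 -m jog '0 0 0 -26 0 -30 1; 0 0 0 -26 0 -30 1; 0 0 0 -26 0 -30 1; 0 0 0 -26 0 -30 1; 0 0 0 -26 0 -30 1'; python3 -m jog '0 0 0 -26 0 -28 1; 0 0 0 -10 0 -10 1; 0 7 0 0 0 0 1; 0 7 0 0 0 0 1; 0 7 0 0 0 0 1';python3 -m jog '0 7 0 0 0 0 1; 0 7 0 0 0 0 1; 0 7 0 0 0 0 1; 0 7 0 0 0 0 1; 0 0 0 0 0 0 1'; cat > look.py <<'E'
import sys
from h import *
from bench import r, imaging
tgt=np.array([.5385,.036])
o=r.get_obs(); M=R.from_rotvec(o["orientation"]).as_matrix(); p=np.array(o["tcp_pos"])
np.set_printoptions(precision=4,suppress=True)
print("t",o["clock"],"q",np.array(o["joints"]),"\np",p,"\nM",M.tolist(),"F",np.array(o["contact_force"]),"Mo",np.array(o["moment"]),"w",o["grip_width"])
print("yaw of tool x",np.degrees(np.arctan2(M[1,0],M[0,0])))
d=np.r_[tgt-p[:2],0]; print("to target in tool mm",M.T@d*1000)
for n in sys.argv[2:]:
    f=imaging.grab_frame(n); np.savez(f"/tmp/{n}{sys.argv[1]}.npz",M=M,p=p,**f)
    cv2.imwrite(f"pics/{n}{sys.argv[1]}.png",cv2.cvtColor(f["color"],cv2.COLOR_RGB2BGR))
E
python3 look.py 1 wrist
```

```text
clock: 1.35
tcp_pos: [0.5173, 0.0842, 0.2812]
orientation: [-1.373, -0.907, 0.908]
contact_force: [0.2, 0.2, 0.6]
grip_width: 0.0852
clock: 1.77
tcp_pos: [0.5378, 0.0375, 0.2809]
orientation: [-1.48, -0.62, 0.621]
contact_force: [0.8, 1.0, -0.1]
grip_width: 0.0853
clock: 2.18
tcp_pos: [0.5377, 0.0382, 0.2809]
orientation: [-1.557, -0.241, 0.243]
contact_force: [-0.1, -0.1, 0.4]
grip_width: 0.0857
t 2.1833 q [-0.6035  0.2155  0.4935  1.8473 -0.1133  1.1073  0.2397] 
p [0.5377 0.0382 0.2809] 
M [[0.9527881030846941, -0.0008427863072902886, -0.3036348470309538], [0.3036347368370894, -0.00025884998606257037, 0.9527884757817741], [-0.0008815929570549497, -0.999999611353887, 9.270011419870716e-06]] F [-0.1155 -0.055   0.4405] Mo [ 0.0076 -0.0029  0.0311] w 0.08566868396025004
yaw of tool x 17.676052345820647
to target in tool mm [ 0.1216 -0.0001 -2.3388]
```

View pics/wrist1.png

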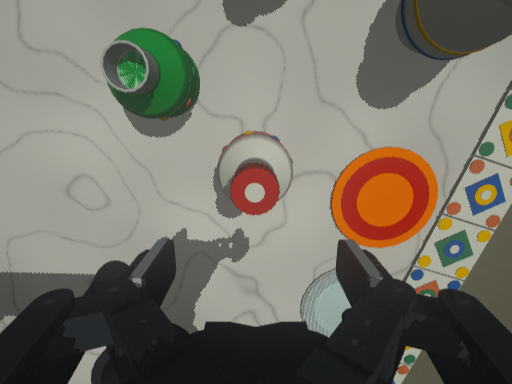

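The wrist view shows the cap at about (255,190), with the fingers to either side below it and clear space all round. Next I'll refine the cap centre from this view.

```bash
python3 - <<'E'
from h import *
f=dict(np.load("/tmp/wrist1.npz")); c=f["color"]; hsv=cv2.cvtColor(c,cv2.COLOR_RGB2HSV)
m=(((hsv[...,0]<8)|(hsv[...,0]>172))&(hsv[...,1]>150)&(hsv[...,2]>60)).astype(np.uint8)
b=np.zeros_like(m); b[155:225,220:290]=m[155:225,220:290]
cs,_=cv2.findContours(b,cv2.RETR_EXTERNAL,cv2.CHAIN_APPROX_NONE); k=max(cs,key=cv2.contourArea)
s=((hsv[...,1]<90)&(hsv[...,2]>100)).astype(np.uint8); hull=np.zeros_like(m); cv2.drawContours(hull,[k],-1,1,-1); hull=cv2.erode(hull,np.ones((5,5))); s&=hull
v,u=np.where(s); print("spot px",u.mean(),v.mean(),len(u))
H=f["hand_eye"]; M=f["M"]; p=f["p"]
def P(u,v,z):
    d=np.array([(u-f["cx"])/f["fx"],-(v-f["cy"])/f["fy"],-1.]); o=M@H[:3,3]+p; d=M@H[:3,:3]@d; return o+d*(z-o[2])/d[2]
print("spot",P(u.mean(),v.mean(),.164))
z=f["z_map"]; vv,uu=np.where(hull); zz=z[vv,uu]
q=np.stack([(uu-f["cx"])/f["fx"]*zz,-(vv-f["cy"])/f["fy"]*zz,-zz],1); q=(q@H[:3,:3].T+H[:3,3])@M.T+p
t=q[abs(q[:,2]-.164)<.006]; print("depth top",t.mean(0),np.median(t[:,2]),cv2.minEnclosingCircle(t[:,:2].astype(np.float32)))
E
```

```text
spot px 254.4126984126984 192.2 315
spot [0.53627664 0.03455976 0.164     ]
depth top [0.53585026 0.03573878 0.16358384] 0.16360004840540826 ((0.5361117720603943, 0.03534025326371193), 0.021731559187173843)
```

The three views agree within 3 mm, with a mean of (0.5375, 0.036). I'll descend with a stop midway, where the open jaws are still above the cap.

```bash
python3 -m jog '0 0 0 -1 15 -2 1; 0 0 0 0 25 0 1; 0 0 0 0 25 0 1; 0 0 0 0 10 0 1; 0 0 0 0 0 0 1'; sed -i 's/.5385,.036/.5375,.036/' look.py; python3 look.py 2 wrist scene
```

```text
clock: 2.65
tcp_pos: [0.5358, 0.0358, 0.204]
orientation: [-1.557, -0.244, 0.252]
contact_force: [-0.3, 0.1, 1.1]
grip_width: 0.0853
t 2.65 q [-0.5714  0.3011  0.4741  1.9364 -0.1667  0.9474  0.2983] 
p [0.5358 0.0358 0.204 ] 
M [[0.9506471623445587, -0.004927673300862245, -0.31023489610628674], [0.31023265017346086, -0.0012331230057566755, 0.9506598667104886], [-0.0050670990309677755, -0.999987098638524, 0.00035646026107111206]] F [-0.3148  0.1462  1.0805] Mo [ 0.0327  0.0111 -0.0131] w 0.08531315084890843
yaw of tool x 18.07349166428981
to target in tool mm [ 1.6276 -0.0084 -0.3388]
```

View pics/wrist2.png

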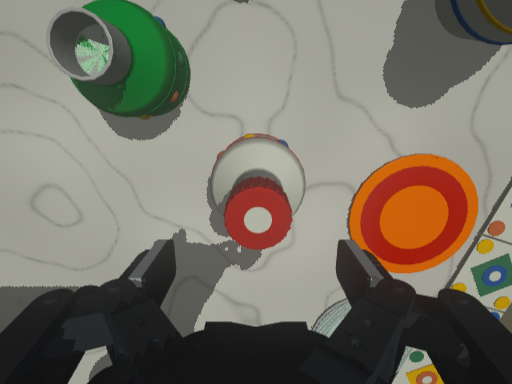

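The cap at (258,220) is centred between the fingers, whose mid-column is about 256. Going down another 80 mm.

```bash
python3 -m jog '0 0 0 1 15 0 1; 0 0 0 0 20 0 1; 0 0 0 0 20 0 1; 0 0 0 0 15 0 1; 0 0 0 0 10 0 1'; python3 -m jog '0 0 0 0 0 0 1; 0 0 0 0 0 0 1; 0 0 0 0 0 0 1; 0 0 0 0 0 0 1; 0 0 0 0 0 0 1'; python3 look.py 3 scene wrist
```

```text
clock: 3.17
tcp_pos: [0.5393, 0.0365, 0.1264]
orientation: [-1.556, -0.247, 0.246]
contact_force: [-1.0, -0.5, 0.9]
grip_width: 0.0852
clock: 3.58
tcp_pos: [0.5393, 0.0364, 0.1273]
orientation: [-1.557, -0.247, 0.244]
contact_force: [0.3, -0.2, 0.6]
grip_width: 0.0852
t 3.5833 q [-0.5283  0.41    0.4344  1.9976 -0.2411  0.7813  0.3594] 
p [0.5393 0.0364 0.1273] 
M [[0.9514551931573363, 0.0017849568985310038, -0.30778211342247624], [0.3077815719629514, 0.000577323849172473, 0.9514568674707159], [0.0018759994536740598, -0.9999982403114734, -7.906568721960383e-08]] F [ 0.271  -0.2248  0.6016] Mo [-0.0392 -0.0061 -0.0171] w 0.08516539114258295
yaw of tool x 17.92562107645511
to target in tool mm [-1.8548 -0.0035  0.2117]
```

```bash
python3 - <<'E'
import cv2,numpy as np
a=cv2.imread("pics/scene3.png")[140:250,215:345]; b=cv2.imread("pics/wrist3.png")
a=cv2.resize(a,None,fx=3,fy=3); b=cv2.resize(b,(400,300)); o=np.zeros((330,800,3),np.uint8); o[:330,:390]=a; o[:300,400:]=b; cv2.imwrite("pics/c3.png",o)
E
```

```text
(no output)
```

View pics/c3.png

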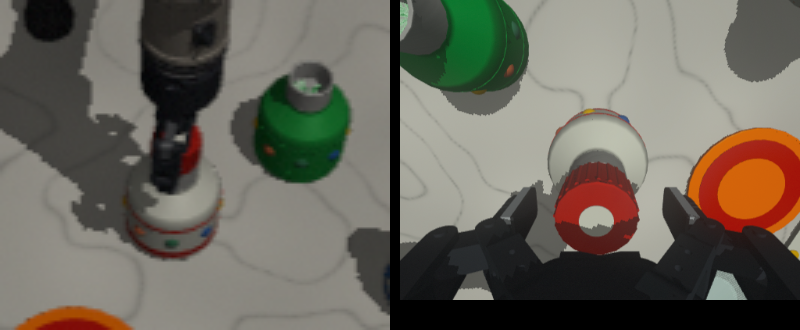

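The fingers stand either side of the cap: it's at (597,215) in the right panel, with the fingers at columns 515 and 685. I'll go 3 mm lower, centre in x and close gently.

```bash
python3 -m jog '0 0 0 -1.5 3 0 1; 0 0 0 0 0 0 0.6; 0 0 0 0 0 0 0.4; 0 0 0 0 0 0 0.4; 0 0 0 0 0 0 0.4' 30; python3 -m jog '0 0 0 0 0 0 0; 0 0 0 0 0 0 0; 0 0 0 0 0 0 0; 0 0 0 0 0 0 0; 0 0 0 0 0 0 0' 60; python3 look.py 4 scene wrist
```

```text
clock: 4.1
tcp_pos: [0.5372, 0.0358, 0.1234]
orientation: [-1.557, -0.245, 0.245]
contact_force: [0.1, -0.1, 1.2]
grip_width: 0.0482
clock: 4.52
tcp_pos: [0.5373, 0.0358, 0.1235]
orientation: [-1.557, -0.246, 0.245]
contact_force: [-1.3, -0.1, 5.2]
grip_width: 0.0476
t 4.5167 q [-0.5265  0.4134  0.4323  2.0037 -0.2435  0.7736  0.3619] 
p [0.5373 0.0358 0.1235] 
M [[0.9514895560218903, 0.00020233709770522967, -0.30768097737911076], [0.30768094447428657, 0.00017824245489839186, 0.9514895714809691], [0.00024736345112386093, -0.9999999636446625, 0.0001073405649514303]] F [-1.3269 -0.0642  5.1965] Mo [ 0.0297  0.3529 -0.0065] w 0.04760494124622174
yaw of tool x 17.919529446835423
to target in tool mm [0.253  0.0001 0.0906]
```

View pics/wrist4.png

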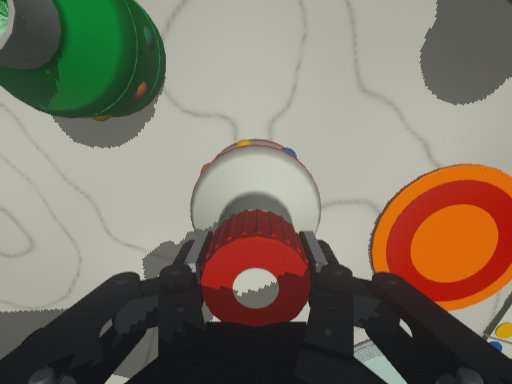

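The cap is gripped, with its red body at (256,270) between the pads. Now I'll test counterclockwise, which is negative about tool y, in small steps while watching the moment.

```bash
python3 -m jog '0 -1 0 0 0 0 0; 0 -2 0 0 0 0 0; 0 -2 0 0 0 0 0; 0 -2 0 0 0 0 0; 0 0 0 0 0 0 0'; python3 look.py 5 | grep -v '^M'; python3 -m jog '0 -2 0 0 0 0 0; 0 -2 0 0 0 0 0; 0 -2 0 0 0 0 0; 0 0 0 0 0 0 0; 0 0 0 0 0 0 0'; python3 look.py 6
```

```text
clock: 5.03
tcp_pos: [0.5372, 0.0359, 0.1235]
orientation: [-1.543, -0.343, 0.342]
contact_force: [-2.3, 0.2, 5.2]
grip_width: 0.0482
t 5.0333 q [-0.5023  0.4092  0.401   2.0023 -0.2249  0.7721  0.4679] 
p [0.5372 0.0359 0.1235] 
yaw of tool x 25.02522399440885
to target in tool mm [ 0.3421  0.     -0.0457]
clock: 5.45
tcp_pos: [0.5374, 0.0358, 0.1235]
orientation: [-1.529, -0.423, 0.422]
contact_force: [-0.3, 1.0, 5.8]
grip_width: 0.0477
t 5.45 q [-0.4824  0.4062  0.3756  2.0009 -0.2098  0.7707  0.5553] 
p [0.5374 0.0358 0.1235] 
M [[0.858361974860707, 0.00038533765932169395, -0.5130444148688444], [0.5130443913544297, 0.00016510844863831808, 0.8583620595290561], [0.0004154671942910304, -0.9999999121270403, -5.5972510853263824e-05]] F [-0.2908  1.0445  5.8091] Mo [-0.0633  0.2847  0.0086] w 0.04769460905474837
yaw of tool x 30.866831698308957
to target in tool mm [0.2008 0.0001 0.1022]
```

13° counterclockwise with almost no moment, so this is past the 5–12° wrong-way stop. I'll carry on toward 60° and watch for the stop.

```bash
python3 -m jog '0 -4 0 0 0 0 0; 0 -4 0 0 0 0 0; 0 -4 0 0 0 0 0; 0 -4 0 0 0 0 0; 0 -4 0 0 0 0 0'; python3 look.py 7|grep -o 'F .*\|yaw.*';  python3 -m jog '0 -4 0 0 0 0 0; 0 -4 0 0 0 0 0; 0 -4 0 0 0 0 0; 0 -4 0 0 0 0 0; 0 0 0 0 0 0 0'; python3 look.py 8 wrist scene
```

```text
clock: 5.87
tcp_pos: [0.537, 0.0356, 0.1234]
orientation: [-1.457, -0.695, 0.695]
contact_force: [-3.2, -0.7, 6.5]
grip_width: 0.048
F [-3.1895 -0.7463  6.4748] Mo [-0.1706  0.5501 -0.1336] w 0.047952237355822415
yaw of tool x 51.01666733690149
clock: 6.28
tcp_pos: [0.5375, 0.0355, 0.1235]
orientation: [-1.373, -0.909, 0.908]
contact_force: [-0.5, -0.5, 5.6]
grip_width: 0.048
t 6.2833 q [-0.361   0.3928  0.2224  1.9929 -0.1217  0.7678  1.1018] 
p [0.5375 0.0355 0.1235] 
M [[0.39098185251620976, 0.0005803052832469846, -0.920398204175112], [0.9203983614712952, -1.0456532945124497e-05, 0.3909819127422853], [0.00021726469547372895, -0.9999998315682053, -0.0005382003464754481]] F [-0.4812 -0.5132  5.6257] Mo [-0.2491  0.1861  0.0958] w 0.04795156253433243
yaw of tool x 66.9843924906933
to target in tool mm [0.4775 0.     0.163 ]
```

View pics/wrist8.png

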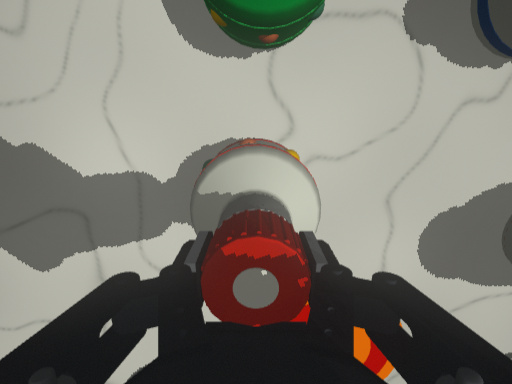

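```bash
python3 -m jog '0 -2 0 0 0 0 0; 0 -2 0 0 0 0 0; 0 -1 0 0 0 0 0; 0 0 0 0 0 0 0; 0 0 0 0 0 0 0'; python3 look.py 9|grep -o 'F .*\|yaw.*';  python3 -m jog '0 -1 0 0 0 0 0; 0 -1 0 0 0 0 0; 0 0 0 0 0 0 0; 0 0 0 0 0 0 0; 0 0 0 0 0 0 0'; python3 look.py 10|grep -o 'F .*\|yaw.*'
```

```text
clock: 6.8
tcp_pos: [0.5376, 0.0358, 0.1235]
orientation: [-1.343, -0.973, 0.972]
contact_force: [0.7, -1.0, 5.3]
grip_width: 0.0478
F [ 0.7099 -1.0495  5.2887] Mo [-0.1597  0.0295  0.0755] w 0.04778318339493519
yaw of tool x 71.79489802217135
clock: 7.22
tcp_pos: [0.5376, 0.0359, 0.1235]
orientation: [-1.33, -0.999, 0.998]
contact_force: [-0.6, -1.1, 4.7]
grip_width: 0.0478
F [-0.5916 -1.0841  4.7339] Mo [-0.1816  0.0468  0.1277] w 0.047761451304876794
yaw of tool x 73.79612097351838
```

```bash
python3 -m jog '0 -1 0 0 0 0 0; 0 -1 0 0 0 0 0; 0 0 0 0 0 0 0; 0 0 0 0 0 0 0; 0 0 0 0 0 0 0'; python3 look.py 11|grep -o 'F .*\|yaw.*';  python3 -m jog '0 0 0 0 -1 0 0; 0 0 0 0 -1 0 0; 0 0 0 0 -1 0 0; 0 0 0 0 -1 0 0; 0 0 0 0 0 0 0'; python3 look.py 12|grep -o 'F .*\|yaw.*'
```

```text
clock: 7.63
tcp_pos: [0.5376, 0.0359, 0.1235]
orientation: [-1.317, -1.025, 1.024]
contact_force: [0.1, 0.2, 5.7]
grip_width: 0.0482
F [0.1392 0.2081 5.6663] Mo [-0.0464  0.029   0.0464] w 0.048225851297442765
yaw of tool x 75.80067639556232
clock: 8.05
tcp_pos: [0.5371, 0.0359, 0.1272]
orientation: [-1.315, -1.026, 1.026]
contact_force: [-1.5, 0.1, -0.2]
grip_width: 0.0479
F [-1.4548  0.1168 -0.2313] Mo [ 0.0271 -0.0138 -0.022 ] w 0.04788039367508461
yaw of tool x 75.90513712160156
```

```bash
python3 -m jog '0 0 0 0 -1 0 0; 0 0 0 0 -1 0 0; 0 0 0 0 -1 0 0; 0 0 0 0 -1 0 0; 0 0 0 0 0 0 0'; python3 look.py 13 wrist scene
```

```text
clock: 8.47
tcp_pos: [0.5374, 0.0358, 0.1316]
orientation: [-1.316, -1.027, 1.026]
contact_force: [-0.0, -0.4, -1.2]
grip_width: 0.0482
t 8.4667 q [-0.3343  0.379   0.188   1.9854 -0.098   0.7852  1.2349] 
p [0.5374 0.0358 0.1316] 
M [[0.2433661464566511, 0.00044708648198815704, -0.9699343889524266], [0.9699344703976371, 9.884459475900664e-05, 0.24336621245399065], [0.00020467851537964155, -0.9999998951717062, -0.0004095891620046199]] F [-0.0169 -0.3601 -1.219 ] Mo [-0.0107  0.037   0.0063] w 0.04820339805944482
yaw of tool x 75.91470109605346
to target in tool mm [ 0.2306  0.0001 -0.0865]
```

View pics/wrist13.png

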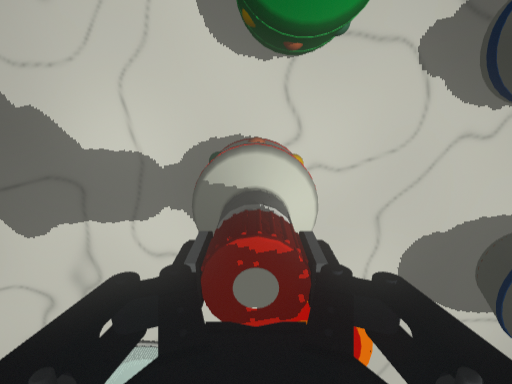

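The cap has come up 8 mm with the fingers. It sits at the same spot in the wrist view, (256,270), and the load is only its weight (-1.2 N), so it's free. Lifting another 92 mm.

```bash
python3 -m jog '0 0 0 0 -3 0 0; 0 0 0 0 -5 0 0; 0 0 0 0 -6 0 0; 0 0 0 0 -6 0 0; 0 0 0 0 -6 0 0'; python3 -m jog '0 0 0 0 -8 0 0; 0 0 0 0 -12 0 0; 0 0 0 0 -12 0 0; 0 0 0 0 -12 0 0; 0 0 0 0 -9 0 0'; python3 -m jog '0 0 0 0 -7 0 0; 0 0 0 0 -4 0 0; 0 0 0 0 -2 0 0; 0 0 0 0 0 0 0; 0 0 0 0 0 0 0'; python3 -m jog '0 0 0 0 0 0 0; 0 0 0 0 0 0 0; 0 0 0 0 0 0 0; 0 0 0 0 0 0 0; 0 0 0 0 0 0 0'; python3 look.py 14 wrist scene top; python3 - <<'E'
import cv2,numpy as np
a=cv2.imread("pics/scene14.png"); b=cv2.imread("pics/wrist14.png"); t=cv2.imread("pics/top14.png")
o=np.zeros((600,800,3),np.uint8); o[:300,:400]=cv2.resize(b,(400,300)); o[:300,400:]=cv2.resize(t,(400,300)); o[300:,:400]=cv2.resize(a,(400,300)); o[300:,400:]=cv2.resize(a[120:240,200:360],(400,300)); cv2.imwrite("pics/c14.png",o)
E
```

```text
clock: 8.98
tcp_pos: [0.5374, 0.0358, 0.1582]
orientation: [-1.316, -1.027, 1.026]
contact_force: [-0.3, 0.5, -0.8]
grip_width: 0.0473
clock: 9.4
tcp_pos: [0.5376, 0.0358, 0.212]
orientation: [-1.316, -1.027, 1.025]
contact_force: [-0.5, 0.4, -0.2]
grip_width: 0.0479
clock: 9.82
tcp_pos: [0.5369, 0.0358, 0.2229]
orientation: [-1.315, -1.026, 1.027]
contact_force: [0.3, 0.1, -0.6]
grip_width: 0.0483
clock: 10.23
tcp_pos: [0.5371, 0.0358, 0.2231]
orientation: [-1.315, -1.026, 1.026]
contact_force: [-0.4, 0.2, -1.0]
grip_width: 0.0482
t 10.2333 q [-0.356   0.2614  0.2076  1.9033 -0.0641  0.9834  1.2054] 
p [0.5371 0.0358 0.2231] 
M [[0.24322479432026067, -0.0002687552026122697, -0.969969910460375], [0.9699699421147103, -3.985711066178954e-05, 0.24322481330118456], [-0.0001040281320389691, -0.9999999630910252, 0.0002509902307779033]] F [-0.4309  0.1634 -0.9838] Mo [ 0.0385 -0.0296  0.007 ] w 0.04818801475920278
yaw of tool x 75.92305109241273
to target in tool mm [ 0.2651 -0.0001 -0.3137]
```

View pics/c14.png

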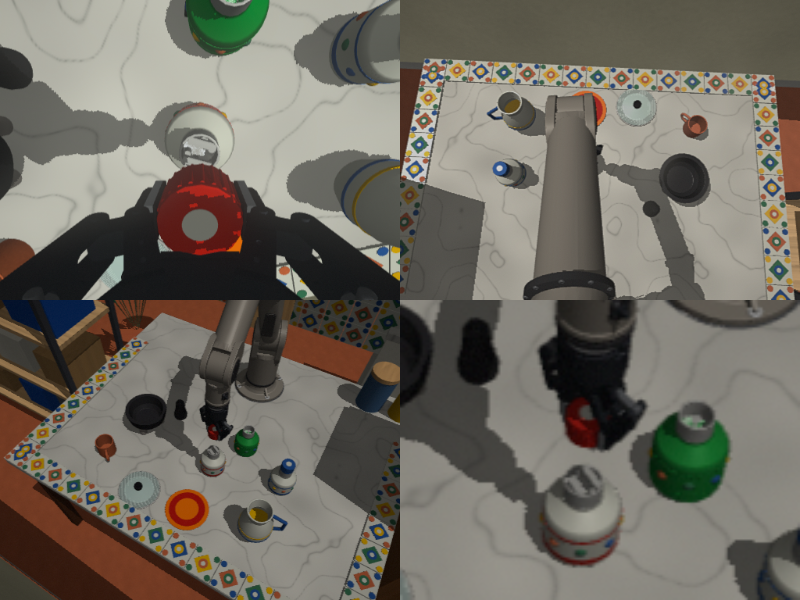

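The cap is in the gripper, at (200,215) in the wrist panel. The mill's open neck is bare below it and the other objects are in their places. One check of the cap's tilt and position from the wrist depth, then I'll hand in.

```bash
python3 - <<'E'
from h import *
def fit(n):
    f=dict(np.load(f"/tmp/wrist{n}.npz")); H=f["hand_eye"];M=f["M"];p=f["p"]; z=f["z_map"]
    hsv=cv2.cvtColor(f["color"],cv2.COLOR_RGB2HSV)
    v,u=np.mgrid[:384,:512]; q=np.stack([(u-f["cx"])/f["fx"]*z,-(v-f["cy"])/f["fy"]*z,-z],-1); q=(q@H[:3,:3].T+H[:3,3])@M.T+p
    m=(u>205)&(u<305)&(v>245)&(v<315)&(z>0)&((hsv[...,0]<8)|(hsv[...,0]>172)|(abs(u-256)+abs(v-288)<16))
    t=q[m]; med=np.median(t[:,2]); t=t[abs(t[:,2]-med)<.006]
    c=t.mean(0); n_=np.linalg.svd(t-c)[2][2] if len(t)<3000 else np.linalg.eigh(np.cov((t-c).T))[1][:,0]
    print(n,len(t),"centre",c.round(4),"tilt deg",np.degrees(np.arccos(abs(n_[2]))).round(2),n_.round(3))
for n in (4,8,14): fit(n)
E
```

```text
4 5650 centre [0.5349 0.0385 0.1635] tilt deg 0.54 [-0.004  0.009  1.   ]
8 5663 centre [0.5331 0.0361 0.1634] tilt deg 0.51 [-0.008  0.004  1.   ]
14 5656 centre [0.5327 0.0359 0.263 ] tilt deg 0.53 [-0.009  0.002  1.   ]
```

The cap is level: its tilt reads 0.5°, the same as when seated. It's 99.6 mm up and hasn't slipped. Handing in.

```bash
python3 -c "
from bench import r
print(r.hand_in())"
```

```text
the job is handed in; nothing more can be done
None
```

The red cap is off the mill, and I handed in at about 10 s with it still held in the gripper, straight above the mill. I gripped it at 60 N and turned it counterclockwise first. It passed the 5–12° wrong-way stop range with almost no resistance, so I didn't need to try clockwise. At about 58° I stopped, without pressing on the stop, and lifted it straight off.

**Last checks:**
- **Lift:** the top of the cap rose from 0.1635 m to 0.263 m, about 99.6 mm.
- **Level and still:** tilt read 0.5°, the same as when it was seated. The gripper was still, carrying only about the cap's weight (1 N).
- **Position:** by arm position it is within about 1 mm of straight above the mill.
- **Surroundings:** the mill's neck is bare, and the blue-capped twin and everything else visible were still in place. The arm hid part of the top view.

**Disagreements:**
- **Cap centre:** the first camera estimates differed by 3–4 mm between views, so I used their mean.
- **Grip width:** it read about 48 mm, against 49 mm stated for the cap.

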